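Shut the sprinkles box and bring it round to the front of the carousel

TASK

First swing the open flap of the orange-dotted box on the spice carousel fully shut, so its tab drops behind the box's front rim. Then turn the carousel by its middle knob until that box faces front, with the orange dot on its outer wall right over the white arrow of the base, and finish there with the gripper still closed on the knob, holding the turntable still. Do not disturb the other things on the counter.

Things in the scene. Friction and masses are not known exactly. Their poses are not given: they have to be found in the camera images.
- carousel_base: Fixed black round base of the spice carousel (230 mm across, 21 mm high) with a flat tongue, 24 mm wide, reaching 177 mm from the axis and bearing a white arrow. Origin on the turning axis at the counter surface, z up; the tongue and arrow lie along its -x, which is its front and points roughly to the robot. It does not move during a run.
- turntable: Wooden turntable of the carousel, 300 mm across, upper face 34 mm above the counter. Origin on the turning axis at the counter surface, z up. The dotted box is on its -x side: when its axes agree with those of the base, the box faces front over the arrow. Turns both ways without stops; light friction (0.06 N m), stays where left.
- front_mark (a point): Centre of the white arrow on the base's tongue, 165 mm from the axis, 9 mm above the counter.
- box_mark (a point): Centre of the orange dot (36 mm across) on the outer wall of the white dotted box, 147 mm from the axis, 68 mm up; turns with the turntable. The box spans 78 to 146 mm from the axis, is 70 mm wide, walls 4 mm; inner and side walls end 96 mm up, the outer (front) wall 107 mm up: the rim the flap drops behind. Four fixed jars (48 mm across, tops 100 mm up) fill the other places.
- flap (a joint): Angle of the dotted box's white flap in rad: 0 is fully shut (level, its tab inside the front rim), growing as it swings up and back towards the carousel's middle; stops at 1.6. Its hinge is stiff enough (0.03 N m) to stay at any angle; it needs a push of about 1 N.
- flap_hinge (a point): Middle of the flap's hinge line, 80 mm from the axis at the box's inner wall, 98 mm above the counter; level and square to the radius. Shut, the flap reaches 61 mm outwards from it; it is 68 mm wide, 4 mm thick (outer face 4 mm above the hinge line when shut), with an orange dot on its outer face and a 30 mm wide tab hanging 13 mm below it near the free edge.
- flap_tip (a point): Middle of the flap's free edge, on the outer face, 60 mm from the hinge line.
- knob (a point): Centre of the dark wooden bar knob on the carousel axis, fixed to the turntable and carried by a steel post 18 mm across: 56 mm long, 16 mm thick, 45 mm high, from 110 to 155 mm above the counter; x runs along its length (pointing away from the dotted box), y across its thickness: grip it across y from above.
- pan: Round aluminium pizza pan, 300 mm across, 16 mm high, loose bystander. Origin under its centre.
- black_lid: Round black plastic lid, 200 mm across, 46 mm high with its knob, loose bystander. Origin under its centre.
- rack: Stainless steel wire cooling rack, 250 x 310 x 16 mm, loose bystander. Origin under its centre.
- cup_a: Orange silicone muffin cup, 70 mm across, 32 mm high, loose bystander. Origin under its centre.
- cup_b: The other orange muffin cup, the same size, loose bystander. Origin under its centre.
- ramekin: White ceramic ramekin, 90 mm across, 45 mm high, loose bystander. Origin under its centre.

How it is judged:
By the outcome, as a careful person would: the job done as asked, in the order asked, and still so for the second after the job is handed in, while the arm keeps its last pose, push and grip.
It also fails if it takes over 59 s, if anything falls off the work surface, if the arm or the gripper's body presses on something with over 40 N, if the wrist force passes 120 N, or if a joint passes its speed limit or range.

ROBOT

A 6-joint arm with a two-finger parallel gripper is mounted at the origin on the work surface. World frame = base frame: x ahead of the robot, y to its left, z up, the work surface at z = 0. Lengths are in m, angles in degrees, forces in N, time in s.
With the tool pointing down it reaches from about 0.25 to 0.725 m from the base axis. Payload 9.7 kg.
Tool frame: the origin (TCP) lies between the finger pads, 19 mm behind the fingertips; this is the grasp point; z points along the fingers, y is the direction in which the jaws open and shut (so a half turn about z gives the same grasp; the last joint's range is limited). The gripper opens to 85 mm and grips with 20 to 120 N. Pads are 22 mm wide; open, the fingers measure 114 mm over their backs; the gripper's body (76 mm by 85 mm) begins 54 mm behind the grasp point. The pads swing forward as they close: fully open they stand 13 mm farther back than shut.
Start: joints at [76.261, 4.979, 10.078, 95.1, 0, 90], TCP at [0.131, 0.534, 0.25] pointing down, gripper open.
Joint ranges: [-179.16, 179.16], [-48.56, 103.87], [-65.8, 70.77], [-126.05, 130.52], [-82.76, 87.17], [-180, 180]. Speed limits (degrees/s): [127.2, 127.2, 147.25, 180, 180, 180].

INTERFACE

Orientations are given as [roll, pitch, yaw] about the fixed x, y, z axes, in that order (R = Rz(yaw) Ry(pitch) Rx(roll)).
In Python, from workcell import * gives the robot as it stands. The module is installed in compiled form; this text tells all that it offers.
- The arm moves only by the shell command python3 -m pendant 'ROWS' [FORCE]. ROWS is JSON, a list of rows, each a list of 3 entries, a list of its own where there are three numbers: the opening in per cent of the stroke, from 0 (shut) to 100 (fully open), then the shift along the world's x, y, z in mm, then the turn, a rotation vector about the world's x, y, z in degrees. A call has 1 to 20 rows; each row is the pose to reach, as a shift and turn from the pose measured when the call began; what a row does not reach only later rows make up. A row lasts 1/8 s, in which the tool goes at most 62.5 mm and 10.7 degrees, less where a joint would pass 70% of its speed; a pose out of reach is approached as far as the arm can. A call with a gripper value outside its range is refused whole. The fingers move at their own pace and stop on an object; FORCE is the grip in N (left out, the last holds). Time passes only in rows, so rows that repeat a pose let the fingers close. It gives the time, the measured TCP pose, the force and the opening at its end, in the units of the state.
- get_obs(): the state, without advancing time (a new reading comes with each control period).
- camera(name): name is "scene" or "side" or "wrist"; returns a dict with "img" (400x640x3 uint8, red, green, blue), "fx", "fy", "cx", "cy" (pixels), "k1" (the pictures are not rectified: a ray, as slopes to the right and down, at radius r is drawn at 1 + k1 r^2 times it, then the intrinsics apply), "cam_to_world" (4x4, takes a point from camera to world coordinates); the wrist camera has in their place "T_tool_cam" (4x4, takes a point from camera to tool coordinates, whose origin is the TCP and whose axes are the flange's). Camera axes: x right, y down, z forward; pixel columns grow to the right and rows downward; lengths in m; the calibration is good to about 2 mm. A picture is of the moment at which its call begins: read the wrist's pose just before it. There is no depth.
- job_done(): hands the job in, once; it reports no verdict.
Trained networks look in a picture, given as the dict that the camera call returned (one of the last four; its "shot" number tells which), for a name from the list of things; names that differ only in an ending like _2 or _b are one class to them, and where a whole thing is asked for, a point or a joint stands for the part that bears it (a point fixed in the world has none). Each returns a list of dicts, best first, with "confidence" (0 to 1); they miss things now and then, are a little off and sometimes report something else, mostly with a low value. They report only what shows in the picture. A call takes as long as a camera call.
- regions_of(picture, label): "region" (400x640 bool, what is visible of it).
- pinpoint(picture, label): "position" ([x, y, z] in m, in world coordinates, good to about 4 mm: a listed point, or the origin of a listed thing).
The state is a dict: "time": time; "q": joint angles; "qd": joint speeds; "joint_efforts": joint torques, N m; "ee_pos": TCP position; "tcp_rot": TCP orientation; "wrist_force": force on the tool from outside, world axes, zero at the start; "torque": the same for the moment, N m; "opening": finger opening in m.
Only numpy, scipy, OpenCV 4.12 (cv2) and the standard library are available. Lean on these libraries where they do the work, as an engineer would, in place of code of your own. Each camera call takes 0.05 s, during which the arm holds its last target. There are 200 camera calls.

## Working session

There is one attempt and no reset: what is moved stays moved. The work goes in short steps, Python scripts to look and compute and a shell command to move; the robot and the scene stay as the last step left them, time stands still between calls to the robot, and variables do not carry over. Pictures are saved under pics/ and viewed, about 8 in all and at most 12, crops included, and the job is handed in when it is done.

```bash
mkdir -p pics; cat > h.py <<'E'
from workcell import *
import numpy as np, cv2
def save(p,n,crop=None):
    im=p["img"][:,:,::-1]
    if crop: x0,y0,x1,y1=crop; im=cv2.resize(im[y0:y1,x0:x1],None,fx=2,fy=2)
    cv2.imwrite("pics/"+n,im)
def pin(p,l,k=2):
    for d in pinpoint(p,l)[:k]: print(l,np.round(d["position"],4),round(d["confidence"],2))
E
python3 - <<'E'
from h import *
o=get_obs();print(o["time"],o["ee_pos"],o["tcp_rot"],o["opening"])
for n in("scene","side"):
    p=camera(n);save(p,n+"0.png");print(n)
    for l in("carousel_base","turntable","front_mark","box_mark","flap_hinge","flap_tip","knob"):pin(p,l,1)
E
```

```text
0.0 [0.13055022 0.53407346 0.24926269] [-1.79922797e+02 -9.08035056e-04  1.66260388e+02] 0.08507148085614707
scene
carousel_base [ 0.5394 -0.0989  0.001 ] 0.74
turntable [ 5.394e-01 -9.890e-02 -3.000e-04] 0.86
front_mark [ 0.385  -0.1627  0.0109] 0.66
box_mark [ 4.369e-01 -4.000e-04  6.820e-02] 0.88
flap_hinge [ 0.4797 -0.0443  0.0981] 0.64
flap_tip [ 0.4532 -0.0151  0.1404] 0.93
knob [ 0.5436 -0.102   0.1298] 0.62
side
carousel_base [ 0.5403 -0.0938  0.0008] 0.75
front_mark [ 0.391  -0.1637  0.0101] 0.81
box_mark [0.4314 0.0042 0.0659] 0.78
flap_hinge [ 0.4814 -0.0456  0.0974] 0.63
flap_tip [ 0.4553 -0.017   0.1434] 0.78
knob [ 0.5389 -0.1019  0.1335] 0.91
```

View pics/scene0.png

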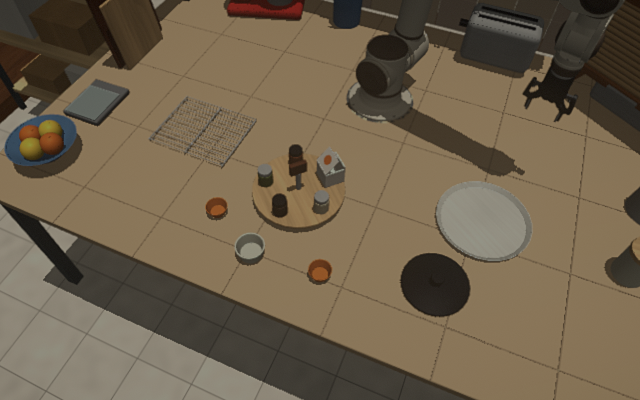

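View pics/side0.png

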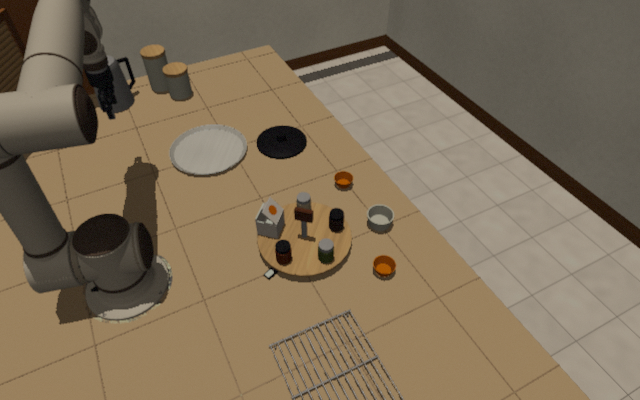

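The scene view shows the box at (330,168) with its flap half open and the knob at (297,165). The side view agrees. The axis is at about (0.540, -0.098), the box bearing is 136.7° and the front bearing is 203.2°, so the turn is about +66.5°. The flap is about 48° open. I'll go above the flap with the fingers shut.

```bash
python3 -m pendant '[[0,[328,-555,-40],[0,0,-30]],[0,[328,-555,-40],[0,0,-30]],[0,[328,-555,-40],[0,0,-30]],[0,[328,-555,-40],[0,0,-30]],[0,[328,-555,-40],[0,0,-30]],[0,[328,-555,-40],[0,0,-30]],[0,[328,-555,-40],[0,0,-30]],[0,[328,-555,-40],[0,0,-30]],[0,[328,-555,-40],[0,0,-30]],[0,[328,-555,-40],[0,0,-30]],[0,[328,-555,-40],[0,0,-30]],[0,[328,-555,-40],[0,0,-30]],[0,[328,-555,-40],[0,0,-30]],[0,[328,-555,-40],[0,0,-30]],[0,[328,-555,-40],[0,0,-30]],[0,[328,-555,-40],[0,0,-30]]]'
python3 - <<'E'
from h import *
o=get_obs();print(o["q"],o["ee_pos"],o["tcp_rot"],o["wrist_force"])
p=camera("wrist");save(p,"w1.png")
for l in("turntable","box_mark","flap_hinge","flap_tip","knob","front_mark"):pin(p,l,1)
E
```

```text
time: 2.8
ee_pos: [0.4585, -0.0203, 0.2102]
tcp_rot: [180.0, 0.0, 136.3]
wrist_force: [-0.0, -0.7, 0.3]
opening: -0.0001
[-2.53538791e+00 -8.11324067e+00 -7.14476829e+00  9.09496165e+01
  1.69474641e-03  4.11558528e+01] [ 0.45851319 -0.02029498  0.21015899] [1.79986315e+02 1.30817019e-02 1.36308758e+02] [-0.01329982 -0.7419993   0.26476065]
box_mark [0.4337 0.0037 0.0717] 0.93
flap_hinge [ 0.4832 -0.0443  0.1006] 0.84
flap_tip [ 0.4559 -0.0135  0.1442] 0.8
knob [ 0.5403 -0.1016  0.13  ] 0.89
front_mark [ 0.3876 -0.1671  0.0105] 0.79
```

View pics/w1.png

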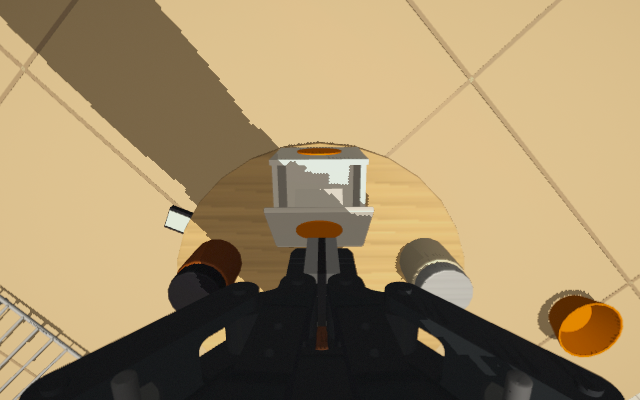

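The wrist view shows the fingers (col 322) lined up with the open flap (dot at (320,229)). The q6 sign also leaves room for the later turn. Next I'll push the flap down and slightly outward.

```bash
python3 -m pendant '[[0,[0,0,-20],[0,0,0]],[0,[0,0,-35],[0,0,0]],[0,[-1,1,-45],[0,0,0]],[0,[-2,2,-55],[0,0,0]],[0,[-3,3,-63],[0,0,0]],[0,[-4,4,-71],[0,0,0]],[0,[-5,5,-78],[0,0,0]],[0,[-6,6,-84],[0,0,0]],[0,[-6,6,-88],[0,0,0]],[0,[-6,6,-88],[0,0,0]]]'
python3 - <<'E'
from h import *
p=camera("wrist");save(p,"w2.png")
for l in("box_mark","flap_hinge","flap_tip","knob"):pin(p,l,1)
E
```

```text
time: 4.4
ee_pos: [0.4525, -0.0148, 0.1217]
tcp_rot: [-180.0, -0.0, 136.3]
wrist_force: [-0.1, -0.5, 0.0]
opening: 0.0001
box_mark [0.4324 0.0053 0.0717] 0.79
flap_hinge [ 0.4826 -0.0412  0.0982] 0.71
flap_tip [0.4422 0.0007 0.1035] 0.93
knob [ 0.3903 -0.1646  0.0095] 0.42
```

View pics/w2.png

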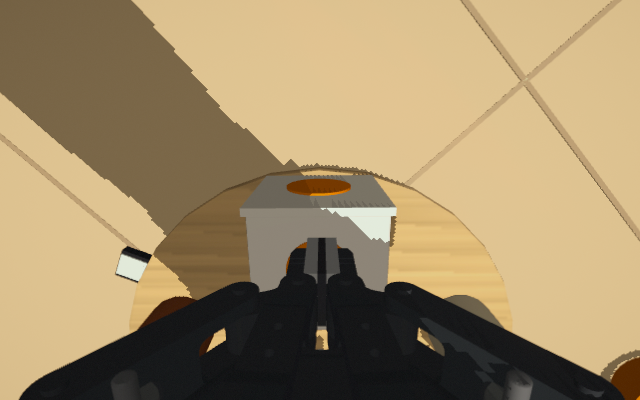

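The flap (around (320,240)) now lies almost level inside the rim. I'll press the last few mm until there's a reaction.

```bash
python3 -m pendant '[[0,[0,0,-1],[0,0,0]],[0,[0,0,-2],[0,0,0]],[0,[0,0,-2],[0,0,0]]]'; python3 -m pendant '[[0,[0,0,-1],[0,0,0]],[0,[0,0,-1],[0,0,0]]]'
```

```text
time: 5.03
ee_pos: [0.4529, -0.0147, 0.1206]
tcp_rot: [180.0, 0.0, 136.3]
wrist_force: [-1.0, -0.1, 4.4]
opening: -0.0001
time: 5.28
ee_pos: [0.4531, -0.0145, 0.1205]
tcp_rot: [179.9, 0.1, 136.3]
wrist_force: [-2.3, 2.1, 8.4]
opening: -0.0
```

The reaction is 8 N, so the flap is at its stop. Next I'll rise, open the gripper and go above the knob.

```bash
python3 -m pendant '[[0,[0,0,50],[0,0,0]],[40,[0,0,100],[0,0,0]],[60,[50,-49,100],[0,0,0]],[60,[87,-86,100],[0,0,0]],[60,[87,-86,100],[0,0,0]],[60,[87,-86,100],[0,0,0]],[60,[87,-86,100],[0,0,0]]]'
python3 - <<'E'
from h import *
o=get_obs();T=np.eye(4)
from scipy.spatial.transform import Rotation as R
print(o["ee_pos"])
p=camera("wrist");save(p,"w3.png")
for l in("box_mark","flap_hinge","flap_tip","knob","turntable"):pin(p,l,1)
s=camera("side");save(s,"s3.png",(200,160,440,310))
for l in("box_mark","flap_hinge","flap_tip","knob"):pin(s,l,1)
E
```

```text
time: 6.15
ee_pos: [0.5396, -0.0998, 0.221]
tcp_rot: [179.9, 0.1, 136.3]
wrist_force: [0.3, -1.1, 0.2]
opening: 0.0513
[ 0.53962379 -0.09984948  0.2209956 ]
flap_hinge [ 0.4811 -0.0412  0.1012] 0.89
knob [ 0.5425 -0.1049  0.1312] 0.56
turntable [ 0.5379 -0.0981  0.0024] 0.82
box_mark [ 0.6824  0.3932 -0.0032] 0.41
flap_hinge [ 0.482  -0.0442  0.0981] 0.66
flap_tip [ 0.44   -0.0048  0.1036] 0.62
knob [ 0.5398 -0.101   0.1314] 0.85
```

View pics/w3.png

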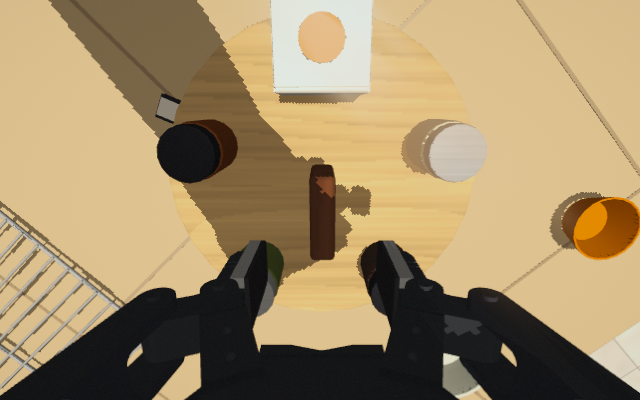

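View pics/s3.png

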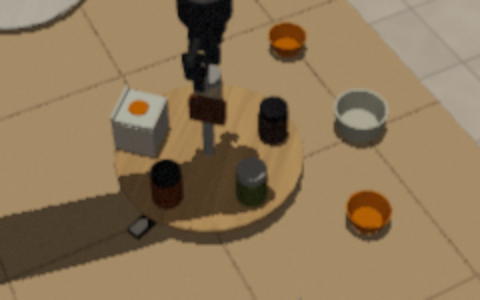

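The flap is closed flat (dot at (322,37) in the wrist view, and level in the side view). The knob sits at cols 310–334, rows 165–260, centred between the fingers. Quick refinement: project the model knob and marks into this view.

```bash
python3 - <<'E'
from h import *
from scipy.spatial.transform import Rotation as R
o=get_obs();p=camera("wrist")
T=np.eye(4);T[:3,:3]=R.from_euler("xyz",o["tcp_rot"],degrees=True).as_matrix();T[:3,3]=o["ee_pos"];C=T@p["T_tool_cam"]
def ray(u,v,z):
    x=np.array([(u-p["cx"])/p["fx"],(v-p["cy"])/p["fy"]]);y=x.copy()
    for _ in range(20): y=x/(1+p["k1"]*(y@y))
    d=C[:3,:3]@[y[0],y[1],1];return C[:3,3]+d*(z-C[2,3])/d[2]
m=regions_of(p,"knob")[0]["region"].astype(np.uint8)
c,s,a=cv2.minAreaRect(cv2.findNonZero(m));print(c,s,a)
K=ray(*c,.155);k=ray(c[0],c[1],.14);print("knob",K,k)
ax=np.array([.540,-.100])
hs=p["img"].astype(int)
r=(hs[:,:,0]>200)&(hs[:,:,2]<150)&(hs[:,:,1]>120);r[80:]=0;r[:,:280]=0;r[:,370:]=0
v,u=np.nonzero(r);P=ray(u.mean(),v.mean(),.102);print("flap dot",u.mean(),v.mean(),P)
w=hs.min(2)>150; w[:92]=0;w[125:]=0;w[:,:150]=0;w[:,185:]=0
v,u=np.nonzero(w);F=ray(u.mean(),v.mean(),.009);print("arrow",u.mean(),v.mean(),F)
for n,q in(("box",P),("front",F)):
    d=q[:2]-k[:2];print(n,np.hypot(*d),np.degrees(np.arctan2(d[1],d[0])))
t0=ray(322,166,.155);t1=ray(322,250,.155);print("knob dir",np.degrees(np.arctan2(*(t0-t1)[[1,0]])))
E
```

```text
Traceback (most recent call last):
IndexError: list index out of range
```

```bash
python3 - <<'E'
from h import *
from scipy.spatial.transform import Rotation as R
o=get_obs();p=camera("wrist")
T=np.eye(4);T[:3,:3]=R.from_euler("xyz",o["tcp_rot"],degrees=True).as_matrix();T[:3,3]=o["ee_pos"];C=T@p["T_tool_cam"]
def ray(u,v,z):
    x=np.array([(u-p["cx"])/p["fx"],(v-p["cy"])/p["fy"]]);y=x.copy()
    for _ in range(20): y=x/(1+p["k1"]*(y@y))
    d=C[:3,:3]@[y[0],y[1],1];return C[:3,3]+d*(z-C[2,3])/d[2]
hs=p["img"].astype(int)
t0=ray(322,178,.155);t1=ray(322.3,259,.155);print("knob ends",t0,t1,np.hypot(*(t0-t1)[:2]),"dir",np.degrees(np.arctan2(*(t0-t1)[[1,0]])))
k=(t0+t1)/2;print(k)
r=(hs[:,:,0]-hs[:,:,2]>60);r[70:]=0;r[:,:290]=0;r[:,355:]=0
v,u=np.nonzero(r);P=ray(u.mean(),v.mean(),.102);print("flap dot",u.mean(),v.mean(),P)
w=(hs.max(2)-hs.min(2)<30)&(hs.min(2)>120); w[:92]=0;w[125:]=0;w[:,:150]=0;w[:,185:]=0
v,u=np.nonzero(w);F=ray(u.mean(),v.mean(),.009);print("arrow",u.mean(),v.mean(),F)
for n,q in(("box",P),("front",F)):
    for c in (k[:2],np.array([.540,-.100])):
        d=q[:2]-c;print(n,np.hypot(*d),np.degrees(np.arctan2(d[1],d[0])))
E
```

```text
knob ends [ 0.52024019 -0.08080411  0.155     ] [ 0.55833039 -0.11696264  0.155     ] 0.0525195411509994 dir 136.4902896168252
[ 0.53928529 -0.09888338  0.155     ]
flap dot 321.35796645702305 35.227463312368975 [ 0.45702362 -0.02066578  0.102     ]
arrow nan nan [nan nan nan]
box 0.11351200652904629 136.44354819069073
box 0.1147998199791503 136.28547009208026
front nan nan
front nan nan<stdin>:15: RuntimeWarning: Mean of empty slice.
  ret = ret.dtype.type(ret / rcount)
```

The TCP is within 1 mm of the knob centre, and the knob's length lies along 136.4°, square to the jaws. Descend and grip.

```bash
python3 -m pendant '[[60,[0,0,-45],[0,0,0]],[60,[0,0,-75],[0,0,0]],[60,[0,0,-86],[0,0,0]],[60,[0,0,-86],[0,0,0]],[0,[0,0,-86],[0,0,0]],[0,[0,0,-86],[0,0,0]],[0,[0,0,-86],[0,0,0]],[0,[0,0,-86],[0,0,0]],[0,[0,0,-86],[0,0,0]]]' 40
```

```text
time: 7.98
ee_pos: [0.541, -0.1004, 0.1358]
tcp_rot: [179.8, 0.2, 136.3]
wrist_force: [1.8, 2.3, 5.3]
opening: 0.0153
```

Gripped at about 16 mm with low forces. Turn 60° first and check.

```bash
python3 -m pendant '[[0,[0,0,0],[0,0,4]],[0,[0,0,0],[0,0,10]],[0,[0,0,0],[0,0,16]],[0,[0,0,0],[0,0,22]],[0,[0,0,0],[0,0,28]],[0,[0,0,0],[0,0,34]],[0,[0,0,0],[0,0,40]],[0,[0,0,0],[0,0,46]],[0,[0,0,0],[0,0,52]],[0,[0,0,0],[0,0,57]],[0,[0,0,0],[0,0,60]],[0,[0,0,0],[0,0,60]],[0,[0,0,0],[0,0,60]]]'
python3 - <<'E'
from h import *
print(get_obs()["q"])
for n in("wrist","scene","side"):
    p=camera(n);save(p,n+"4.png");print(n)
    for l in("front_mark","box_mark","flap_hinge","flap_tip"):pin(p,l,1)
E
```

```text
time: 9.6
ee_pos: [0.5415, -0.0982, 0.1359]
tcp_rot: [179.6, 0.3, -163.6]
wrist_force: [4.0, 15.3, -1.4]
opening: 0.0156
[-10.51801516   4.20734505  -3.35594711  82.37439012   0.5002755
 -26.92524407]
wrist
flap_hinge [ 0.4655 -0.1205  0.0999] 0.58
scene
box_mark [0.4072 0.4773 0.0012] 0.48
flap_hinge [ 0.4616 -0.1231  0.0988] 0.95
flap_tip [ 0.4041 -0.1396  0.0991] 0.56
side
front_mark [ 0.3873 -0.1632  0.0109] 0.86
box_mark [ 0.3958 -0.1385  0.0663] 0.66
flap_hinge [ 0.4605 -0.1229  0.0988] 0.75
flap_tip [ 0.4049 -0.138   0.1046] 0.68
```

View pics/wrist4.png

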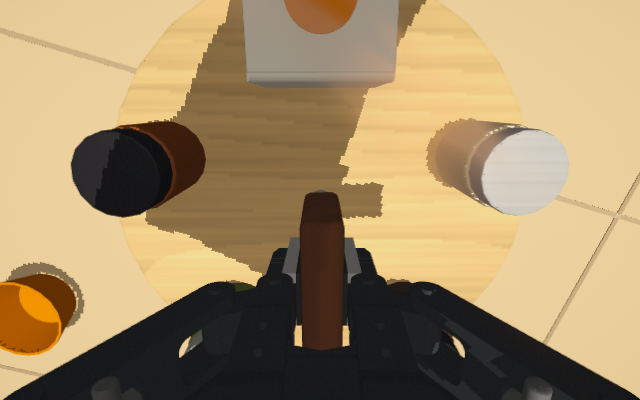

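The box is still shut and follows the gripper; it's now at about 196.4° against a front of about 203.5°. Turn 7° more, then measure finely.

```bash
python3 -m pendant '[[0,[-1,0,0],[0,0,3]],[0,[-2,0,0],[0,0,6]],[0,[-2,0,0],[0,0,7]],[0,[-2,0,0],[0,0,7]],[0,[-2,0,0],[0,0,7]]]'
python3 - <<'E'
from h import *
cs=[]
for n in("side","scene"):
    p=camera(n);print(n)
    if n=="side": save(p,"side5.png",(220,190,380,310))
    else: save(p,"scene5.png",(240,120,400,240))
    for l in("front_mark","box_mark","flap_hinge","flap_tip","carousel_base"):pin(p,l,1)
a=cv2.imread("pics/side5.png");b=cv2.imread("pics/scene5.png")
cv2.imwrite("pics/both5.png",cv2.resize(np.hstack([a,b]),None,fx=1.25,fy=1.25,interpolation=cv2.INTER_CUBIC))
E
```

```text
time: 10.98
ee_pos: [0.5414, -0.0978, 0.1359]
tcp_rot: [179.7, 0.5, -156.5]
wrist_force: [13.7, 4.4, -7.2]
opening: 0.0153
side
front_mark [ 0.3887 -0.1612  0.0105] 0.93
box_mark [ 0.4016 -0.1565  0.0618] 0.8
flap_hinge [ 0.4661 -0.1317  0.0984] 0.91
flap_tip [ 0.4127 -0.1549  0.1035] 0.7
carousel_base [ 5.401e-01 -9.600e-02  1.000e-04] 0.6
scene
box_mark [ 0.4066 -0.1612  0.0698] 0.81
flap_hinge [ 0.4647 -0.1268  0.0989] 0.85
carousel_base [ 0.5371 -0.0985  0.0021] 0.69
```

View pics/both5.png

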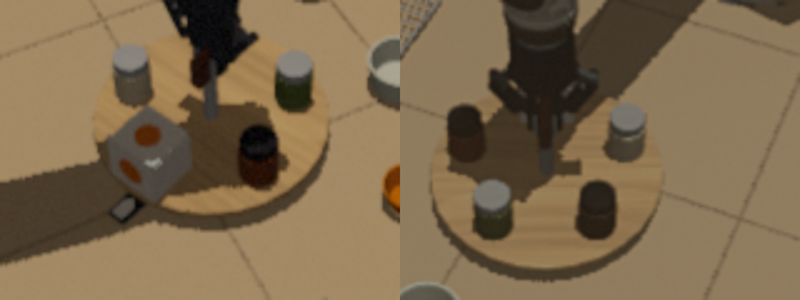

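The side crop shows the box's outer dot at (130,171) just above the arrow at (125,208). In the scene camera the box is hidden by the arm. I'll measure both marks by ray casting in the side image.

```bash
python3 - <<'E'
from h import *
p=camera("side");C=np.array(p["cam_to_world"]);I=p["img"].astype(int)
def ray(u,v,z):
    x=np.array([(u-p["cx"])/p["fx"],(v-p["cy"])/p["fy"]]);y=x.copy()
    for _ in range(20): y=x/(1+p["k1"]*(y@y))
    d=C[:3,:3]@[y[0],y[1],1];return C[:3,3]+d*(z-C[2,3])/d[2]
def proj(P):
    c=np.linalg.inv(C)@np.append(P,1);s=c[:2]/c[2];s=s*(1+p["k1"]*(s@s));return s*[p["fx"],p["fy"]]+[p["cx"],p["cy"]]
def cen(m,box):
    x0,y0,x1,y1=box;k=np.zeros(m.shape,bool);k[y0:y1,x0:x1]=m[y0:y1,x0:x1];v,u=np.nonzero(k);return u.mean(),v.mean(),len(u)
g=I.sum(2)
for r in range(266,282):print(r,*[g[r,c]//3 for c in range(260,284)])
org=(I[:,:,0]-I[:,:,2]>60)&(I[:,:,0]>1.8*I[:,:,1])
for ax in ((.540,-.0985),(.5415,-.098)):
  for n,b,z in(("wall dot",(262,250,278,266),.068),("top dot",(270,236,290,250),.102)):
    u,v,k=cen(org,b)
    if n=="wall dot": # search bearing/radius via projection at r=.147
        best=min((np.hypot(*(proj([ax[0]+.147*np.cos(t),ax[1]+.147*np.sin(t),.068])-[u,v])),np.degrees(t)) for t in np.radians(np.arange(190,215,.1)))
        print(n,u,v,k,best)
    else:
        best=min((np.hypot(*(proj([ax[0]+r*np.cos(t),ax[1]+r*np.sin(t),.102])-[u,v])),np.degrees(t),r) for t in np.radians(np.arange(190,215,.2)) for r in np.arange(.105,.12,.001))
        print(n,u,v,k,best)
  for t in (200,202,203.5,205): print(t,proj([ax[0]+.165*np.cos(np.radians(t)),ax[1]+.165*np.sin(np.radians(t)),.009]))
  P=ray(270,273.4,.009);d=P[:2]-ax;print("arrow?",P,np.hypot(*d),np.degrees(np.arctan2(d[1],d[0]))%360)
E
```

```text
266 60 58 58 60 57 59 56 58 59 58 47 43 52 54 62 68 70 70 73 71 71 71 69 71
267 57 59 58 59 59 58 58 57 58 56 45 27 40 48 53 58 66 69 73 75 72 70 67 71
268 57 60 54 59 61 61 58 59 55 44 23 7 20 27 39 44 54 63 68 70 70 70 71 67
269 58 59 60 60 60 62 58 54 47 39 46 51 56 47 23 30 45 53 54 64 71 71 69 62
270 60 57 59 58 59 59 57 49 47 65 74 77 82 66 3 17 29 40 47 54 60 67 63 49
271 60 57 60 55 58 58 48 45 67 80 79 78 79 65 9 2 7 21 43 49 53 58 56 49
272 59 59 60 56 54 48 53 69 80 80 80 81 80 66 10 13 8 32 48 55 56 54 50 51
273 58 58 58 59 47 51 73 80 78 78 81 79 73 52 8 13 36 52 58 59 57 54 56 52
274 59 56 56 45 33 68 78 78 78 80 81 74 50 18 9 37 56 58 59 59 59 62 58 55
275 54 53 47 39 28 51 68 80 82 77 72 53 7 11 35 54 56 59 59 60 56 61 55 58
276 49 48 53 52 36 24 42 70 75 66 49 14 21 37 54 58 59 57 58 58 57 56 60 57
277 57 53 59 58 55 43 28 37 55 35 9 22 42 55 59 60 58 60 59 58 57 58 60 60
278 59 62 59 57 59 55 48 27 13 12 24 48 57 55 59 59 59 60 56 59 78 104 94 60
279 59 57 62 57 59 58 57 47 40 31 47 59 57 57 58 58 58 75 104 106 114 135 125 93
280 60 59 61 60 58 58 58 57 58 56 61 60 
[... 313 characters left out ...]
float64(203.79999999999924), np.float64(0.114))
200 [266.57761549 271.36765035]
202 [267.90320438 272.42381089]
203.5 [268.93171809 273.19098333]
205 [269.98886001 273.93597567]
arrow? [ 0.39125407 -0.16646824  0.009     ] 0.16353909058458901 204.5576433209677
wall dot 271.71875 258.0 32 (np.float64(0.5806946407189033), np.float64(203.59999999999923))
top dot 278.6034482758621 243.81034482758622 58 (np.float64(0.11555890736213344), np.float64(203.59999999999923), np.float64(0.115))
200 [266.96976043 271.05630345]
202 [268.29537133 272.11127782]
203.5 [269.32386335 272.87758685]
205 [270.3809507  273.62173924]
arrow? [ 0.39125407 -0.16646824  0.009     ] 0.16511129636705468 204.49912268858318
```

Arrow centroid is about (269.3, 272.8), which gives a bearing of 203.5–204°. The wall dot and flap dot are both at 203.6–203.8°, so they agree within about 0.5°. I'll relax the residual side force while holding, and check.

```bash
python3 -m pendant '[[0,[0,0,0],[0,0,0]],[0,[0,0,0],[0,0,0]],[0,[0,0,0],[0,0,0]],[0,[0,0,0],[0,0,0]]]'
python3 - <<'E'
from h import *
p=camera("side");save(p,"side6.png")
for l in("front_mark","box_mark","flap_tip","flap_hinge"):pin(p,l,1)
o=get_obs();print(o["qd"],o["torque"],o["wrist_force"])
E
```

```text
time: 12.12
ee_pos: [0.5414, -0.0978, 0.1358]
tcp_rot: [179.7, 0.5, -156.5]
wrist_force: [2.1, 1.6, -2.0]
opening: 0.0156
front_mark [ 0.3892 -0.1654  0.0106] 0.61
box_mark [ 0.4011 -0.1558  0.0616] 0.78
flap_tip [ 0.41   -0.1549  0.1037] 0.97
flap_hinge [ 0.4683 -0.1307  0.0969] 0.57
[-0.05184512  0.01278455 -0.01778705 -0.07504497  0.01886993 -0.07491397] [-0.30023921 -0.38604432  0.05273886] [ 2.65580368  2.91379895 -2.27101687]
```

View pics/side6.png

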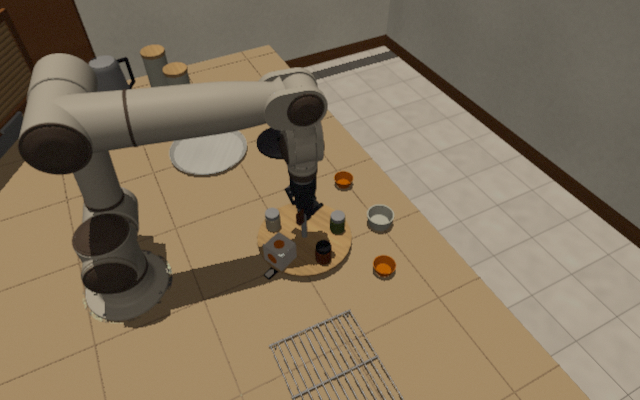

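The box stands over the arrow (box (279,250), arrow (270,273)), the flap is shut, the knob is gripped, forces are low and the bystanders haven't moved.

```bash
python3 -c "
from workcell import *
print(job_done())"
```

```text
the job is handed in; nothing more can be done
None
```

The job is handed in: the flap was pushed shut first, then the carousel was turned about 67° by its knob until the dotted box faced front. It finished at about 12 s of the 59 s allowed, with the gripper still closed on the knob.

- **Flap:** I pressed it with closed fingers until it met a stop at 8 N. The pictures show it level, with the tip at 0.104 m (0.102 m expected when shut). I couldn't see the tab behind the rim directly.
- **Alignment:** by my own ray casting in the side image, the box is at 203.6–203.8° and the arrow at 203.5–204°, so they agree within about 0.5°. The scene camera couldn't check this because the arm hid the box. The `pinpoint` readings were a few mm looser: its box mark came out about 6 mm lower than it should be.
- **Hold:** the grip is set to 40 N and the opening is 15.6 mm on the 16 mm knob. The last wrist force was under 5 N. It reached about 15 N during the turn because the tool was slightly off the axis.
- **Other items:** the pan, lid, cups, ramekin and rack look unmoved in the last side picture; I did not measure them.

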